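# Hook the hanging bracket into the slotted upright and lock it

## Task

Pick up the loose steel bracket, hook its two claws into the upper pair of slots of the slotted upright with its arm pointing away from the upright's front, and press it down gently until it is fully home and the spring catch snaps out over its top. Do not force it: feel for the slots and keep the pushes light. Then let go, and leave the jar, the cup and the ladle where they are.

Things in the scene. Friction and masses are not known exactly. Their poses are not given: they have to be found in the camera images.
- bracket_grip (a point): Loose steel bracket, 0.3 kg, standing on the table. Point: centre of its top rail, 80 mm above its foot, 40 mm before its back face. Axes: +x to the back (claws), -x along the arm, z up. Rail: 10 mm thick in y, 20 mm high, 124 mm long, tip upturned; grasp it here across y from above. Open frame 10 mm thick below it. Back plate 56 wide, 90 high, 6 thick, its top level with the rail's top.
- claws (a point): Point on the bracket's back face midway between its two claws (y = +18 and -18 mm), at the height of the undersides of their necks: 40 mm behind bracket_grip and 6 mm below it; same axes. Each claw is 6 mm thick in y: a neck 11 mm long and 8 mm high, then a hook 5 mm thick that hangs 9 mm below the neck. Gap between back face and hook: 6 mm.
- seat (a point): Point fixed on the column: on its centre line, at the slotted strip's front face, at the nominal height of the lower edges of the UPPER slots (164 mm above the table). x points into the upright, y along its width, z up. Home, the necks rest on those edges: bracket_grip is then 40 to 42 mm before this point, 5 to 6 above it, plus the strip's shift. Claws enter only 9 to 19 mm above home.
- upright: Fixed slotted upright; origin on the table below seat, same axes. Two rails (142 mm over both); between them a strip 4 mm thick, 92 wide, top at 209 mm. Slots 9 mm wide, 27 high, centres 36 apart (y = +-18), in two rows 66 mm apart. The strip was clamped by hand: it sits rigidly up to 12 mm to either side and up to 3 mm higher or lower than nominal, not shown by seat: find slots by feel or sight.
- catch (a joint): Spring catch: steel block 14 mm wide, 20 high, standing 9 mm out of the strip (moves with its shift) midway between and just above the upper slots. Value in m: 0 = out, at rest; 0.009 = pushed in flush, 3 N rising to 5.5 N. An entering back plate pushes it in and rubs on it, so sinking home takes 5 to 12 N downwards; home, it snaps out over the plate's top (2 mm above it) and reads 0 again.
- jar_mid (a point): Small closed glass jar, 54 mm across, 70 mm high; point at its centre. Leave it alone.
- cup_mid (a point): Yellow measuring cup with a handle, 72 mm across, 75 mm high; point at its centre. Leave it alone.
- ladle_mid (a point): Aluminium ladle standing on its bowl (80 mm across), handle up to 180 mm high; point in the bowl's middle, 18 mm above the table. Leave it alone.
Mind the look-alikes: they are no part of the job. What is shaped like the part that bears bracket_grip but pink or purple is not meant. Leave any blue look-alike of the upright alone.

How it is judged:
By the outcome, as a careful person would: the job done as asked, in the order asked, and still so for the second after the job is handed in, with the robot touching nothing.
It also fails if it takes over 64 s, if anything falls off the work surface, if the arm or the gripper's body presses on something with over 40 N, if the wrist force passes 120 N, or if a joint passes its speed limit or range.

## Robot

A 6-joint arm with a two-finger parallel gripper is mounted at the origin on the work surface. World frame = base frame: x ahead of the robot, y to its left, z up, the work surface at z = 0. Lengths are in m, angles in rad, forces in N, time in s.
With the tool pointing down it reaches from about 0.35 to 0.925 m from the base axis. Payload 6.4 kg.
Tool frame: the origin (TCP) lies midway between the tips of the shut fingers; the grasp point (between the pads) lies r.tcp_to_grasp behind it (r.tcp_to_grasp is the distance from the TCP to the grasp point, in m); z points along the fingers, y is the line along which they close (so a half turn about z gives the same grasp; the last joint's range is limited). The gripper opens to 94 mm and grips with 3 to 60 N. Pads are 16 mm wide; open, the fingers measure 119 mm over their backs; the gripper's body (75 mm by 177 mm) begins 78 mm behind the grasp point.
Start: joints at [1.171, 0.245, 1.558, -0, 1.339, -0.174], TCP at [0.146, 0.634, 0.205] pointing down, gripper open.
Joint ranges: [-3.13, 3.13], [-1.02, 2.26], [0.13, 2.54], [-0.95, 4.09], [0.21, 2.88], [-2.74, 2.74]. Speed limits (rad/s): [2.57, 2.57, 3.14, 3.14, 3.14, 3.14].

## Interface

Orientations are given as a unit quaternion [x, y, z, w].
In Python, from station import r, read_camera, camera_model gives the robot as it stands.
- The arm moves only by the tool drive_tool, never from a script. Its arguments are lists of equal length, an entry for each row: "angular": the turn, a rotation vector about the tool's x, y, z in degrees, a list of three; "travel": the shift along the tool's x, y, z in cm, a list of three; "claw": the closure, from 0 (fully open) to 1 (shut). A call has 1 to 8 rows; each row is the pose to reach, as a shift and turn from the pose commanded when the call began, along the tool's axes at that moment; what a row does not reach only later rows make up. A row lasts 1/12 s, in which the tool goes at most 41.7 mm and 7.16 degrees, less where a joint would pass 70% of its speed; a pose out of reach is approached as far as the arm can. A call with a gripper value outside its range is refused whole. The fingers move at their own pace and stop on an object; "force" is the grip in N (left out, the last holds). Time passes only in rows, so rows that repeat a pose let the fingers close. It gives the time, the measured TCP pose, the force, the opening and the grip force at its end, in the units of the state.
- r.read_state(): the state, without advancing time (a new reading comes with each control period).
- read_camera(name): name is "scene" or "top"; returns (picture, depth): 480x640x3 uint8, red, green, blue; 480x640 float32, m along the optical axis (not along the pixel's ray), 0 where there is no reading.
- camera_model(name): a dict with "fx", "fy", "cx", "cy" (pixels), "R" (3x3) and "t" (3): a world point X has camera coordinates R X + t. Camera axes: x right, y down, z forward; pixel columns grow to the right and rows downward; lengths in m; the calibration is good to about 2 mm. A picture is of the moment at which its call begins. camera_model takes no time and is no camera call.
- r.finish_job(): hands the job in; it is judged then, once.
The state is a dict: "t": time; "joint_pos": joint angles; "qd": joint speeds; "effort": joint torques, N m; "eef_pos": TCP position; "tcp_rot": TCP orientation; "ft_force": force on the tool from outside, world axes, zero at the start; "moment": the same for the moment, N m; "width": finger opening in m; "finger_force": force on a finger pad.
Only numpy, scipy, OpenCV 4.12 (cv2) and the standard library are available. Lean on these libraries where they do the work, as an engineer would, in place of code of your own. Each camera call takes 0.05 s, during which the arm holds its last target. There are 200 camera calls.

## Working session

There is one attempt and no reset: what is moved stays moved. The work goes in short steps, Python scripts to look and compute and a tool call to move; the robot and the scene stay as the last step left them, time stands still between calls to the robot, and variables do not carry over. Pictures are saved under pics/ and viewed, at most 10 in all, crops included, and the job is handed in when it is done.

Besides the shell and the picture viewer there is one more tool, called by a JSON object that holds its "name" and its "arguments", one argument or row to a line. drive_tool: Moves the arm, as the interface text tells. Its arguments: {"type":"object","properties":{"angular":{"type":"array"},"travel":{"type":"array"},"claw":{"type":"array"},"force":{"type":"number"}},"required":["angular","travel","claw"]}

```bash
mkdir -p pics; ls; cat > h.py <<'E'
import numpy as np, cv2
from scipy.spatial.transform import Rotation as Ro
from station import r, read_camera, camera_model
def cap(n,f):
    p,d=read_camera(n); np.savez('%s.npz'%f,p=p,d=d); cv2.imwrite('pics/%s.png'%f,p[...,::-1]); return p,d
def pts(n,d):
    m=camera_model(n); v,u=np.mgrid[:480,:640]
    c=np.stack([(u-m['cx'])/m['fx']*d,(v-m['cy'])/m['fy']*d,d],-1)
    w=(c-np.array(m['t']))@np.array(m['R']); w[d<=0]=np.nan; return w
E
python3 - <<'E'
from h import *
a,_=cap('scene','s0'); b,_=cap('top','t0')
s=r.read_state(); print(s, r.tcp_to_grasp)
for n in('scene','top'): print(camera_model(n))
E
```

```text
pics
{'t': 0.1, 'joint_pos': array([ 1.17092034e+00,  2.45735497e-01,  1.55886643e+00, -1.82466799e-05,
        1.33867749e+00, -1.74127764e-01]), 'qd': array([-2.21916355e-05, -1.35745682e-03, -2.38229516e-03,  7.56252782e-04,
        1.42078467e-03,  1.24535791e-03]), 'effort': array([ 6.54865926e-04, -4.16912162e+01, -3.15526056e+01,  6.87112310e-02,
        3.09561635e-02, -7.24426445e-05]), 'eef_pos': array([0.14530175, 0.63301109, 0.20447494]), 'tcp_rot': array([ 1.12632449e-01,  9.93636362e-01, -8.11399924e-04, -2.30229695e-04]), 'ft_force': array([0.48681836, 0.2478497 , 0.46180262]), 'moment': array([ 0.00071268, -0.00880197, -0.04514341]), 'finger_force': 0.0, 'width': 0.09373112949681804} 0.0188
{'fx': 566.7258541242803, 'fy': 566.7258541242803, 'cx': 316.62250767823537, 'cy': 231.3505768735015, 'R': array([[-0.69162803,  0.72220469, -0.0084295 ],
       [ 0.51459288,  0.48454945, -0.70739381],
       [-0.50679861, -0.49359115, -0.70676937]]), 't': array([ 0.34825776, -0.15020243,  1.7712074 ])}
{'fx': 606.664640106286, 'fy': 606.664640106286, 'cx': 323.85299252049094, 'cy': 236.9946135957714, 'R': array([[ 2.21137575e-02, -9.99755445e-01,  1.79652265e-04],
       [-9.78426198e-01, -2.16788920e-02, -2.05456079e-01],
       [ 2.05409728e-01,  4.36762941e-03, -9.78666321e-01]]), 't': array([-0.03467622,  0.52548992,  1.20640748])}
```

View pics/s0.png

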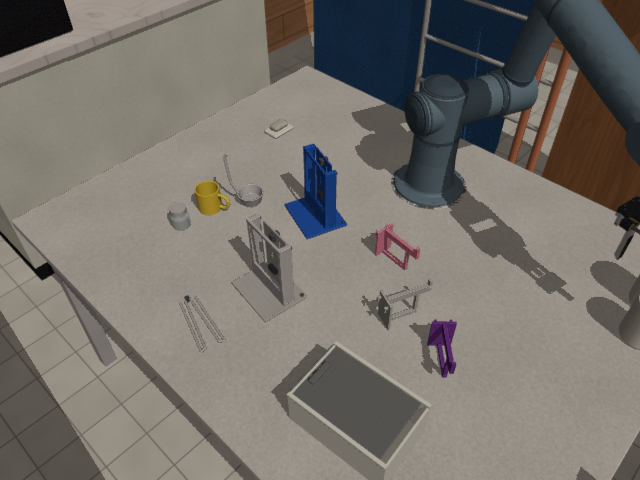

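View pics/t0.png

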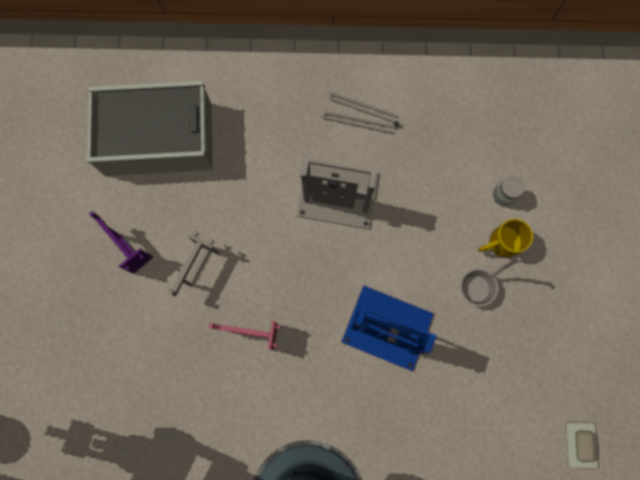

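```bash
python3 - <<'E'
from h import *
s=np.load('s0.npz');t=np.load('t0.npz')
f=lambda p,x,y,w,h:cv2.resize(p[y:y+h,x:x+w,::-1],(400,300),interpolation=cv2.INTER_CUBIC)
o=np.vstack([np.hstack([f(t['p'],150,217,100,75),f(t['p'],285,155,110,82)]),np.hstack([f(s['p'],360,265,100,75),f(s['p'],210,205,160,120)])])
cv2.imwrite('pics/c0.png',o)
wt=pts('top',t['d']);ws=pts('scene',s['d'])
def q(w,x,y): return np.round(np.nanmedian(w[y-1:y+2,x-1:x+2].reshape(-1,3),0),4)
for n,w,l in(('top',wt,[(200,240),(187,268),(175,291),(205,242),(340,168),(335,190),(340,215),(302,212),(370,222)]),('scene',ws,[(405,293),(428,284),(384,305),(268,240),(285,250),(253,220),(270,300)])):
  for c in l: print(n,c,q(w,*c))
# plane outline of upright: points with z>0.15 near
for n,w in(('top',wt),('scene',ws)):
  m=(w[...,2]>0.03)&(w[...,0]>.55)&(w[...,0]<.85)&(abs(w[...,1])<.12); P=w[m]; print(n,len(P),P.min(0),P.max(0))
  P=P[P[:,2]>.1]; 
  if len(P): print(cv2.minAreaRect((P[:,:2]*1000).astype(np.float32)))
  m=(w[...,2]>0.07)&(w[...,2]<.1)&(w[...,0]>.4)&(w[...,0]<.65)&(w[...,1]<.32)&(w[...,1]>.14);P=w[m];print(len(P),P.min(0),P.max(0),cv2.minAreaRect((P[:,:2]*1000).astype(np.float32)))
E
```

```text
top (200, 240) [0.507  0.2272 0.0891]
top (187, 268) [0.4498 0.2491 0.0876]
top (175, 291) [0.4031 0.2706 0.0868]
top (205, 242) [0.5033 0.2175 0.089 ]
top (340, 168) [ 0.6316 -0.0529  0.1941]
top (335, 190) [ 0.6057 -0.0434  0.1306]
top (340, 215) [ 0.5859 -0.0568  0.0062]
top (302, 212) [0.5893 0.0258 0.0104]
top (370, 222) [ 0.5729 -0.1226  0.0018]
scene (405, 293) [0.4621 0.2521 0.0887]
scene (428, 284) [0.4042 0.2772 0.0923]
scene (384, 305) [0.5095 0.2283 0.0643]
scene (268, 240) [ 0.6358 -0.0261  0.2029]
scene (285, 250) [0.6303 0.0241 0.2026]
scene (253, 220) [ 0.6145 -0.1046  0.2026]
scene (270, 300) [ 0.657  -0.018   0.0062]
top 2202 [ 0.58877769 -0.11860208  0.03001599] [0.6477834  0.02440927 0.21305409]
((616.139404296875, -47.28276824951172), (141.915283203125, 42.39906692504883), 81.00367736816406)
539 [0.40060688 0.20160526 0.07013456] [0.52758494 0.28087664 0.09938309] ((459.7570495605469, 238.86959838867188), (54.63496017456055, 130.1656494140625), 76.16358947753906)
scene 2311 [ 0.59001458 -0.11874694  0.03001702] [0.65000038 0.02985572 0.21018841]
((618.0431518554688, -43.395118713378906), (146.78033447265625, 42.97800827026367), 80.58039855957031)
489 [0.40033295 0.20467304 0.07001325] [0.52756875 0.28415648 0.09925493] ((458.846435546875, 242.12686157226562), (55.84065246582031, 132.9498291015625), 76.12995910644531)
```

View pics/c0.png

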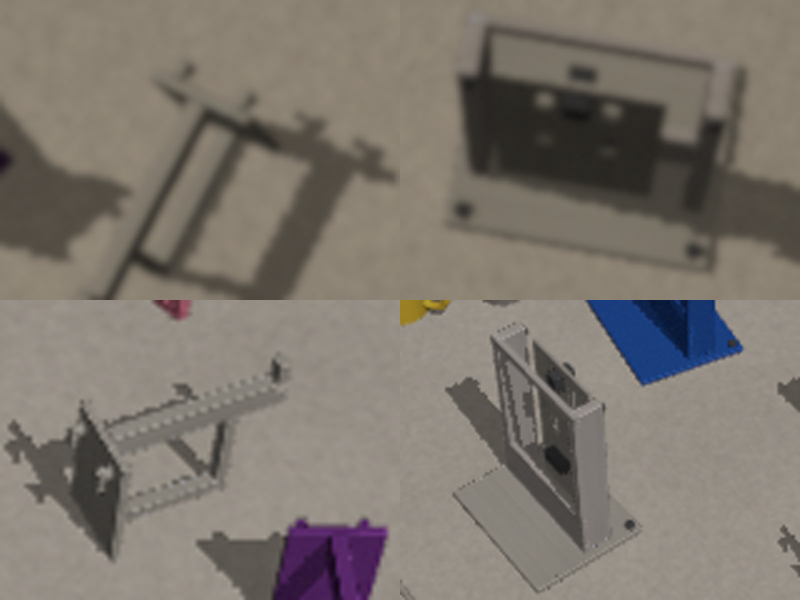

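The pictures show three bracket-shaped things: pink at scene (397,245) / top (245,330), purple at scene (443,345) / top (120,243), and grey steel at scene (403,300) / top (198,262). I choose the grey one; the crop confirms two claws at its far end. The upright is the grey one at top (340,195), not the blue one at top (390,328). Its catch and slots face the robot (catch at about top (334,183), slots at (325,182) and (343,185)).

```bash
python3 - <<'E'
from h import *
s=np.load('s0.npz');t=np.load('t0.npz')
W={'top':pts('top',t['d']),'scene':pts('scene',s['d'])}
for n,w in W.items():
  m=(w[...,2]>0.076)&(w[...,2]<.1)&(w[...,0]>.39)&(w[...,0]<.55)&(w[...,1]<.32)&(w[...,1]>.14);P=w[m]
  R=P[(P[:,0]<.485)&(P[:,2]<.094)]
  vx,vy,x0,y0=cv2.fitLine(R[:,:2].astype(np.float32),cv2.DIST_HUBER,0,.001,.001).ravel()
  if vx<0:vx,vy=-vx,-vy
  a=(P[:,:2]-[x0,y0])@[vx,vy]; b=(P[:,:2]-[x0,y0])@[-vy,vx]
  print(n,'bracket yaw',np.degrees(np.arctan2(vy,vx)),'pt',x0,y0,'zmed',np.median(R[:,2]))
  for lo in np.arange(-.08,.09,.004):
    k=(a>=lo)&(a<lo+.004)
    if k.any():print(round(lo*1e3),k.sum(),np.round(1e3*np.array([b[k].min(),b[k].max()]),1),end='; ')
  print()
# upright
for n,w in W.items():
  P=w[(w[...,2]>0.03)&(w[...,0]>.55)&(w[...,0]<.7)&(w[...,1]>-.14)&(w[...,1]<.05)]
  T=P[P[:,2]>.19]; rc=cv2.minAreaRect((T[:,:2]*1e3).astype(np.float32)); print(n,'top rect',rc, 'z',np.percentile(T[:,2],[5,50,95]))
w=W['top']; 
# base plate fit rectangle
for n,w in W.items():
  B=w[(w[...,2]>0.004)&(w[...,2]<.02)&(w[...,0]>.5)&(w[...,0]<.75)&(w[...,1]>-.16)&(w[...,1]<.06)]
  print(n,'base',cv2.minAreaRect((B[:,:2]*1e3).astype(np.float32)))
th=np.radians(-9.2);ex=np.array([np.cos(th),np.sin(th)]);ey=np.array([-ex[1],ex[0]]);c=np.array([.617,-.0455])
w=W['top'];a=(w[...,:2]-c)@ex*1e3;b=(w[...,:2]-c)@ey*1e3
for v in range(162,206,3): print(v,' '.join('%d/%d/%d'%(a[v,u],b[v,u],w[v,u,2]*1e3) if w[v,u,2]>.02 else '.' for u in range(304,378,4)))
g=cv2.cvtColor(t['p'],cv2.COLOR_RGB2GRAY)
print(g[176:198,318:352])
E
```

```text
top bracket yaw -24.92188 pt 0.4413225 0.25573203 zmed 0.08824319296058575
-52 3 [-3.7 -3.4]; -48 7 [-4.4  6.8]; -44 9 [-4.7  6.4]; -40 14 [-3.2  5.9]; -36 12 [-4.1  4.6]; -32 15 [-3.8  5.7]; -28 13 [-4.4  6.4]; -24 13 [-3.7  6.3]; -20 14 [-3.4  6.2]; -16 10 [-3.8  4.7]; -12 13 [-3.5  6.8]; -8 12 [-4.   6.8]; -4 14 [-4.7  5.6]; 0 10 [-2.9  6.6]; 4 13 [-3.5  7.7]; 8 12 [-3.3  5.5]; 12 13 [-3.3  7.1]; 16 11 [-3.7  5.9]; 20 15 [-3.5  6.8]; 24 13 [-3.3  6.4]; 28 13 [-3.1  8.1]; 32 12 [-3.4  6.1]; 36 12 [-2.6  6.5]; 40 12 [-2.8  5.5]; 44 12 [-3.3  7. ]; 48 13 [-3.   6.9]; 52 13 [-3.1  8.4]; 56 14 [-2.9  7. ]; 60 13 [-2.9  7.7]; 64 13 [-3.2 15.9]; 68 61 [-25.2  29.2]; 72 37 [-25.9  28.9]; 76 13 [-18.2  24.3]; 80 14 [-18.3  24. ]; 84 3 [-17.3  20.4]; 
scene bracket yaw -23.368046 pt 0.42702538 0.26979852 zmed 0.08740831304030346
-36 1 [-1.1 -1.1]; -32 8 [-0.6  3.5]; -28 12 [-6.6  3.8]; -24 12 [-6.7  5.1]; -20 9 [-10.7   4.4]; -16 11 [-7.6  3.6]; -12 10 [-9.   2.5]; -8 10 [-2.5  5.1]; -4 14 [-10.1   3.8]; 0 6 [-7.1  3.6]; 4 12 [-9.3  2.2]; 8 11 [-6.8  3.5]; 12 8 [-6.6  2.6]; 16 11 [-8.6  2.7
[... 5440 characters left out ...]
  39  39  42  47  53  56  56  52  45  41  39  39  38  39  39  39  39
   38  38  38  38  37  36  35  35  38  38  39  38  39  39  40  38]
 [ 39  40  39  41  45  47  50  50  48  43  41  39  39  39  39  40  39  39
   39  39  40  40  40  39  40  38  38  38  38  39  39  39  39  38]
 [ 39  40  40  41  40  41  43  43  42  41  40  40  40  39  40  38  39  38
   39  39  41  44  47  50  50  48  43  40  39  39  39  38  39  39]
 [ 40  40  40  41  40  39  39  38  39  39  41  40  40  40  39  39  39  39
   39  39  41  45  51  55  56  54  48  42  39  39  40  38  38  39]
 [ 41  40  40  40  40  39  39  38  39  40  40  40  40  39  40  41  40  38
   39  38  40  42  46  50  51  50  45  41  39  40  39  40  39  38]]
```

```bash
cat >> h.py <<'E'
def go(x,y,z,yaw):  # tool y axis yaw in deg, tool down
    s=r.read_state(); T=Ro.from_quat(s['tcp_rot']); ye=T.as_matrix()[:,1]
    d=T.inv().apply(np.array([x,y,z])-s['eef_pos'])*100
    yr=np.radians(yaw); Y=np.array([np.cos(yr),np.sin(yr),0]); Z=np.array([0,0,-1.]); G=Ro.from_matrix(np.c_[np.cross(Y,Z),Y,Z])
    print('t',round(s['t'],2),'at',s['eef_pos'].round(4),'travel',d.round(2),'ang',np.degrees((T.inv()*G).as_rotvec()).round(2),'F',s['ft_force'].round(1),'w',round(s['width'],4),'ff',s['finger_force'])
E
python3 - <<'E'
from h import *
t=np.load('t0.npz');w=pts('top',t['d'])
P=w[178:204,312:352].reshape(-1,3);P=P[(P[:,2]>.03)&(P[:,2]<.205)]
c=np.array([.617,-.0455]);th=np.radians(-9.2);ex=np.array([np.cos(th),np.sin(th)])
a=(P[:,:2]-c)@ex; P=P[abs(a+.0115)<.003]
# plane x = k0+k1*y+k2*z
k=np.linalg.lstsq(np.c_[np.ones(len(P)),P[:,1:]],P[:,0],rcond=None)[0]; print(k,'yaw y-axis',90-np.degrees(np.arctan(k[1])))
m=camera_model('top');R=np.array(m['R']);tt=np.array(m['t']);C=-R.T@tt;print('cam',C)
ey=np.array([-ex[1],ex[0]])
for n,u,v in(('UL',324.3,181.7),('UR',342.8,185),('LL',324.3,193),('LR',341.8,196.2),('catchbot',333.8,186.5)):
  d=R.T@np.array([(u-m['cx'])/m['fx'],(v-m['cy'])/m['fy'],1]); s=(k@[1,C[1],C[2]]-C[0])/(d[0]-k[1]*d[1]-k[2]*d[2]); X=C+s*d
  print(n,X.round(4),'b',((X[:2]-c)@ey).round(4),'a',((X[:2]-c)@ex).round(4))
go(.473,.2445,.14,65.5)
E
```

```text
[ 0.61256249  0.15798    -0.00107267] yaw y-axis 81.0226071646823
cam [ 0.2671121  -0.02854484  1.2886417 ]
UL [ 0.6089 -0.022   0.175 ] b 0.0219 a -0.0118
UR [ 0.6033 -0.0575  0.1744] b -0.0141 a -0.0116
LL [ 0.609  -0.0221  0.0966] b 0.0218 a -0.0117
LR [ 0.6033 -0.0579  0.0954] b -0.0144 a -0.0115
catchbot [ 0.606  -0.0406  0.1541] b 0.0031 a -0.0117
t 0.1 at [0.1453 0.633  0.2045] travel [-40.64 -30.52   6.49] ang [-1.000e-01 -1.000e-02  1.157e+01] F [0.5 0.2 0.5] w 0.0937 ff 0.0
```

{"name": "drive_tool", "arguments": {
  "angular": [
    [0,0,6],
    [0,0,11.57],
    [0,0,11.57],
    [0,0,11.57],
    [0,0,11.57],
    [0,0,11.57],
    [0,0,11.57],
    [0,0,11.57]
  ],
  "travel": [
    [-3.2,-2.4,0],
    [-6.4,-4.8,0],
    [-9.6,-7.2,0],
    [-12.8,-9.6,0],
    [-16,-12,0],
    [-19.2,-14.4,0],
    [-22.4,-16.8,0],
    [-25.6,-19.2,0]
  ],
  "claw": [0,0,0,0,0,0,0,0],
  "force": 20
}}

```text
t: 0.77
eef_pos: [0.3526, 0.3873, 0.2051]
tcp_rot: [0.212, 0.977, -0.0, -0.0]
ft_force: [-0.1, 0.4, 0.0]
width: 0.0939
finger_force: 0.0
```

```bash
python3 -c "
from h import *
go(.473,.2445,.14,65.5)"
```

```text
t 0.77 at [0.3526 0.3873 0.2051] travel [-16.88  -8.     6.51] ang [-0.02 -0.01  0.01] F [-0.1  0.4  0. ] w 0.0939 ff 0.0
```

{"name": "drive_tool", "arguments": {
  "angular": [
    [0,0,0],
    [0,0,0],
    [0,0,0],
    [0,0,0],
    [0,0,0],
    [0,0,0],
    [0,0,0],
    [0,0,0]
  ],
  "travel": [
    [-3,-1.4,0],
    [-6,-2.8,1],
    [-9,-4.2,2],
    [-12,-5.6,3],
    [-14.5,-6.9,4],
    [-16,-7.6,4],
    [-16.5,-7.8,4],
    [-16.5,-7.8,4]
  ],
  "claw": [0,0,0,0,0,0,0,0]
}}

```text
t: 1.43
eef_pos: [0.4703, 0.2489, 0.1652]
tcp_rot: [0.213, 0.977, -0.0, -0.0]
ft_force: [-0.4, 0.6, -0.2]
width: 0.094
finger_force: 0.0
```

```bash
python3 -c "
from h import *
go(.473,.2445,.061,65.5)"
```

```text
t 1.43 at [0.4703 0.2489 0.1652] travel [-0.44 -0.29 10.42] ang [-0.01 -0.03 -0.12] F [-0.4  0.6 -0.2] w 0.094 ff 0.0
```

{"name": "drive_tool", "arguments": {
  "angular": [
    [0,0,0],
    [0,0,0],
    [0,0,0],
    [0,0,0],
    [0,0,0],
    [0,0,0],
    [0,0,0],
    [0,0,0]
  ],
  "travel": [
    [-0.3,-0.2,2],
    [-0.3,-0.3,4],
    [-0.3,-0.3,6],
    [-0.3,-0.3,8],
    [-0.3,-0.3,9.5],
    [-0.3,-0.3,10.4],
    [-0.3,-0.3,10.4],
    [-0.3,-0.3,10.4]
  ],
  "claw": [0,0,0,0,0,0,0,0]
}}

```text
t: 2.1
eef_pos: [0.471, 0.2464, 0.0618]
tcp_rot: [0.212, 0.977, 0.0, -0.0]
ft_force: [0.7, 0.4, 0.5]
width: 0.0942
finger_force: 0.0
```

```bash
python3 -c "
from h import *
go(.473,.2445,.061,65.5)
p,d=cap('scene','s1'); q,e=cap('top','t1')
f=lambda p,x,y,w,h:cv2.resize(p[y:y+h,x:x+w,::-1],(400,300),interpolation=cv2.INTER_CUBIC)
cv2.imwrite('pics/c1.png',np.hstack([f(q,150,207,120,90),f(p,340,245,120,90)]))"
```

```text
t 2.1 at [0.471  0.2464 0.0618] travel [-0.26 -0.09  0.08] ang [ 0.01 -0.01  0.06] F [0.7 0.4 0.5] w 0.0942 ff 0.0
```

View pics/c1.png

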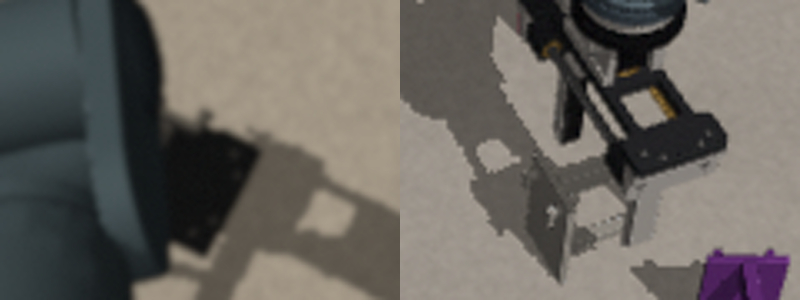

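The crop shows the fingers straddling the rail, on both sides of the frame, with the back plate clear at about (550,220). I'll close the gripper gently, after a 2 mm correction in x.

{"name": "drive_tool", "arguments": {
  "angular": [
    [0,0,0],
    [0,0,0],
    [0,0,0],
    [0,0,0],
    [0,0,0],
    [0,0,0],
    [0,0,0],
    [0,0,0]
  ],
  "travel": [
    [-0.2,-0.1,0],
    [-0.2,-0.1,0],
    [-0.2,-0.1,0],
    [-0.2,-0.1,0],
    [-0.2,-0.1,0],
    [-0.2,-0.1,0],
    [-0.2,-0.1,0],
    [-0.2,-0.1,0]
  ],
  "claw": [0.3,0.5,0.7,0.8,0.95,1,1,1],
  "force": 25
}}

```text
t: 2.87
eef_pos: [0.4727, 0.2439, 0.0614]
tcp_rot: [0.212, 0.977, -0.0, -0.0]
ft_force: [-0.2, 0.4, 0.5]
width: 0.0442
finger_force: 0.0
```

```bash
python3 -c "
from h import *
go(.473,.2445,.061,65.5)"
```

```text
t 2.87 at [0.4727 0.2439 0.0614] travel [-0.01  0.07  0.04] ang [-0.   -0.   -0.01] F [-0.2  0.4  0.5] w 0.0442 ff 0.0
```

{"name": "drive_tool", "arguments": {
  "angular": [
    [0,0,0],
    [0,0,0],
    [0,0,0],
    [0,0,0],
    [0,0,0],
    [0,0,0],
    [0,0,0],
    [0,0,0]
  ],
  "travel": [
    [0,0,0],
    [0,0,0],
    [0,0,0],
    [0,0,0],
    [0,0,0],
    [0,0,0],
    [0,0,0],
    [0,0,0]
  ],
  "claw": [1,1,1,1,1,1,1,1]
}}

```text
t: 3.53
eef_pos: [0.4727, 0.244, 0.0615]
tcp_rot: [0.212, 0.977, -0.0, 0.0]
ft_force: [0.6, -0.3, 0.6]
width: 0.0096
finger_force: 25.0
```

```bash
python3 -c "
from h import *
go(.473,.2445,.25,65.5)"
```

```text
t 3.53 at [0.4727 0.244  0.0615] travel [ -0.     0.06 -18.85] ang [-0.  0. -0.] F [ 0.6 -0.3  0.6] w 0.0096 ff 24.99893546104431
```

{"name": "drive_tool", "arguments": {
  "angular": [
    [0,0,0],
    [0,0,0],
    [0,0,0],
    [0,0,0],
    [0,0,0],
    [0,0,0],
    [0,0,0],
    [0,0,0]
  ],
  "travel": [
    [0,0,0],
    [0,0,-0.5],
    [0,0,-2],
    [0,0,-4.5],
    [0,0,-7.5],
    [0,0,-10.5],
    [0,0,-12],
    [0,0,-12]
  ],
  "claw": [1,1,1,1,1,1,1,1],
  "force": 50
}}

```text
t: 4.2
eef_pos: [0.475, 0.2447, 0.1859]
tcp_rot: [0.212, 0.977, 0.002, 0.003]
ft_force: [0.6, 0.7, -1.7]
width: 0.0097
finger_force: 50.0
```

```bash
python3 - <<'E'
from h import *
# pre-insertion: slot mid + back off 40+45 mm along ex (yaw -9)
th=np.radians(-9);ex=np.array([np.cos(th),np.sin(th)]);S=np.array([.6061,-.0398])
print(S-ex*.085); go(*(S-ex*.085),.18,81)
E
```

```text
[ 0.52214649 -0.02650307]
t 4.2 at [0.475  0.2447 0.1859] travel [-15.53 -22.72   0.57] ang [  0.24   0.38 -15.5 ] F [ 0.6  0.7 -1.7] w 0.0097 ff 49.998682737350464
```

{"name": "drive_tool", "arguments": {
  "angular": [
    [0,0,-2],
    [0,0,-4],
    [0,0,-6],
    [0,0,-8],
    [0,0,-10],
    [0,0,-12],
    [0,0,-14],
    [0,0,-15.5]
  ],
  "travel": [
    [-0.8,-1.2,0],
    [-2.4,-3.6,0],
    [-4.2,-6.2,0],
    [-6,-8.8,0],
    [-7.8,-11.4,0],
    [-9.6,-14,0],
    [-11.4,-16.6,0],
    [-12.7,-18.6,0]
  ],
  "claw": [1,1,1,1,1,1,1,1]
}}

```text
t: 4.87
eef_pos: [0.5101, 0.02, 0.1795]
tcp_rot: [0.078, 0.997, -0.0, -0.001]
ft_force: [-0.4, 0.4, -2.0]
width: 0.0097
finger_force: 50.0
```

```bash
python3 -c "
from h import *
go(.5221,-.0265,.18,81)"
```

```text
t 4.87 at [0.5101 0.02   0.1795] travel [-1.91 -4.41 -0.05] ang [-0.02 -0.17  0.01] F [-0.4  0.4 -2. ] w 0.0097 ff 49.99961078166962
```

{"name": "drive_tool", "arguments": {
  "angular": [
    [0,0,0],
    [0,0,0],
    [0,0,0],
    [0,0,0],
    [0,0,0],
    [0,0,0]
  ],
  "travel": [
    [-0.5,-1.2,0],
    [-1,-2.4,0],
    [-1.4,-3.4,0],
    [-1.5,-3.8,0],
    [-1.5,-3.8,0],
    [-1.5,-3.8,0]
  ],
  "claw": [1,1,1,1,1,1]
}}

```text
t: 5.37
eef_pos: [0.5198, -0.0172, 0.1812]
tcp_rot: [0.078, 0.997, 0.0, -0.0]
ft_force: [-0.4, 0.6, -1.8]
width: 0.0098
finger_force: 50.0
```

```bash
python3 - <<'E'
from h import *
go(.5221,-.0265,.18,81)
p,d=cap('scene','s2'); q,e=cap('top','t2')
f=lambda p,x,y,w,h:cv2.resize(p[y:y+h,x:x+w,::-1],(400,300),interpolation=cv2.INTER_CUBIC)
cv2.imwrite('pics/c2.png',np.hstack([f(q,270,150,120,90),f(p,220,190,160,120)]))
for n,D in(('top',e),('scene',d)):
  w=pts(n,D); m=(w[...,0]>.5)&(w[...,0]<.6)&(w[...,1]>-.09)&(w[...,1]<.03)&(w[...,2]>.09)&(w[...,2]<.215)
  print(n,m.sum(), np.argwhere(m).min(0) if m.any() else 0,np.argwhere(m).max(0) if m.any() else 0)
  th=np.radians(-9);ex=np.array([np.cos(th),np.sin(th)]);ey=np.array([-ex[1],ex[0]]);S=np.array([.6061,-.0398])
  P=w[m];A=np.c_[(P[:,:2]-S)@ex,(P[:,:2]-S)@ey,P[:,2]]*1e3
  for lo in range(-80,0,4):
    k=(A[:,0]>=lo)&(A[:,0]<lo+4)
    if k.any(): print(lo,k.sum(),A[k].min(0).round(1),A[k].max(0).round(1))
E
```

```text
t 5.37 at [ 0.5198 -0.0172  0.1812] travel [-0.37 -0.88  0.12] ang [ 0.02 -0.03  0.02] F [-0.4  0.6 -1.8] w 0.0098 ff 49.99875605106354
top 0 0 0
scene 652 [213 264] [254 315]
-80 48 [-79.9  -7.1 125.4] [-76.1  28.1 214.9]
-76 21 [-75.6   6.4 119.1] [-72.2  16.3 209.7]
-72 11 [-71.3   7.6 192.3] [-68.5  16.2 210.9]
-68 10 [-67.8   5.3 192.1] [-64.2  16.9 212. ]
-64 14 [-63.8   9.3 194.7] [-60.3  17.8 213.4]
-60 8 [-59.4  -4.8 175.4] [-56.3  35.  211.9]
-56 37 [-55.3 -19.6 120.5] [-52.   39.7 211.8]
-52 268 [-52.  -17.7 118.6] [-48.   40.8 213.1]
-48 75 [-48.  -14.6 125.1] [-44.4  36.9 209.8]
-44 17 [-43.7 -11.1 187. ] [-40.4  32.7 201.9]
-40 20 [-39.9 -10.8 185. ] [-36.8  32.1 202.2]
-12 3 [ -9.9  -3.4 191.4] [ -8.4   6.4 198.1]
-8 1 [ -6.9  -1.2 197.3] [ -6.9  -1.2 197.3]
```

View pics/c2.png

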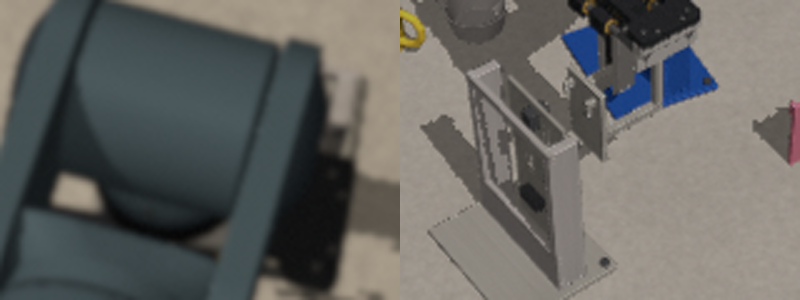

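```bash
python3 - <<'E'
from h import *
th=np.radians(-9);ex=np.array([np.cos(th),np.sin(th)]);ey=np.array([-ex[1],ex[0]]);S=np.array([.6061,-.0398])
for n,f in(('scene','s0'),('scene','s2'),('top','t0')):
  w=pts(n,np.load(f+'.npz')['d']);a=(w[...,:2]-S)@ex*1e3;b=(w[...,:2]-S)@ey*1e3;z=w[...,2]*1e3
  k=(abs(b)<60)&(a>-13)&(a<-3)&(z>170)&(z<215); print(f,'catch',[(round(x),round(y,1),round(q)) for x,y,q in zip(a[k],b[k],z[k])] if f[0]=='s' else (b[k].min(),b[k].max(),k.sum()))
  k=(abs(b)<70)&(a>-3)&(a<7)&(z>200)&(z<215); print('striptop',k.sum(),np.sort(b[k])[[0,1,2,-3,-2,-1]].round(1),a[k].mean())
  k=(abs(b)<90)&(a<35)&(a>-10)&(z>196)&(z<209); print('all top b',np.sort(b[k])[[0,3,-4,-1]].round(1),'a',np.percentile(a[k],[1,99]).round(1))
  # strip surface histogram at back plane / front plane
  k=(a>-3.5)&(a<7.5)&(z>60)&(z<200)&(abs(b)<60); print('strip',k.sum(),np.percentile(b[k],[0,.5,99.5,100]).round(1), np.median(a[k]).round(1))
E
```

```text
s0 catch [(-6, np.float64(0.3), 202), (-6, np.float64(-0.5), 198), (-6, np.float64(4.6), 202), (-7, np.float64(2.8), 197), (-7, np.float64(6.9), 200), (-6, np.float64(8.9), 199), (-9, np.float64(8.1), 197), (-7, np.float64(10.3), 196)]
striptop 120 [-68.8 -67.8 -66.3  67.9  68.3  68.8] 2.3431922724336336
all top b [-75.2 -73.8  70.1  71.4] a [-6.3 32.7]
strip 354 [-59.9 -45.3  46.   48.2] 3.1
s2 catch [(-8, np.float64(-3.4), 198), (-7, np.float64(-1.2), 197), (-8, np.float64(0.9), 198), (-6, np.float64(5.2), 200), (-6, np.float64(8.4), 199), (-7, np.float64(11.2), 200), (-10, np.float64(6.4), 191)]
striptop 124 [-67.9 -67.6 -67.3  67.3  68.1  69.7] 2.4788992905634752
all top b [-75.1 -73.7  68.8  70.3] a [-5.9 33.1]
strip 348 [-60.  -59.7  46.3  47.3] 3.3
t0 catch (np.float64(-5.8830591522225095), np.float64(59.89320413837811), np.int64(54))
striptop 198 [-69.9 -69.5 -69.3  64.1  64.6  64.8] 1.429973214300961
all top b [-76.8 -76.5  64.6  65.1] a [-8.  31.8]
strip 927 [-45.1 -44.6  59.7  60. ] -0.1
```

{"name": "drive_tool", "arguments": {
  "angular": [
    [0,0,0],
    [0,0,0],
    [0,0,0],
    [0,0,0],
    [0,0,0],
    [0,0,0],
    [0,0,0],
    [0,0,0]
  ],
  "travel": [
    [-0.2,-0.2,0.3],
    [-0.6,-0.5,0.8],
    [-1,-0.7,1.3],
    [-1.5,-0.7,1.65],
    [-2,-0.7,1.65],
    [-2.4,-0.7,1.65],
    [-2.6,-0.7,1.65],
    [-2.6,-0.7,1.65]
  ],
  "claw": [1,1,1,1,1,1,1,1]
}}

```text
t: 6.13
eef_pos: [0.5452, -0.029, 0.1652]
tcp_rot: [0.079, 0.997, -0.0, 0.0]
ft_force: [0.4, 0.0, -2.0]
width: 0.0096
finger_force: 50.0
```

```bash
cat >> h.py <<'E'
th=np.radians(-9);ex=np.array([np.cos(th),np.sin(th)]);ey=np.array([-ex[1],ex[0]]);S=np.array([.6061,-.0398])
def st():
    s=r.read_state();p=s['eef_pos'];d=p[:2]-S;F=s['ft_force'];M=Ro.from_quat(s['tcp_rot']).as_matrix()
    print('t %.2f back a %.1f b %.1f tcpz %.1f | F ex %.1f ey %.1f z %.1f'%(s['t'],(d@ex+.04)*1e3,d@ey*1e3,p[2]*1e3,F[:2]@ex,F[:2]@ey,F[2]),'M',s['moment'].round(2),'yaw %.2f'%np.degrees(np.arctan2(M[1,1],M[0,1])),'tilt',M[:2,2].round(3))
E
python3 -c "
from h import *
st()"
```

```text
t 6.13 back a -21.8 b 1.2 tcpz 165.2 | F ex 0.4 ey 0.1 z -2.0 M [0.04 0.04 0.  ] yaw 80.99 tilt [ 0. -0.]
```

{"name": "drive_tool", "arguments": {
  "angular": [
    [0,0,0],
    [0,0,0],
    [0,0,0],
    [0,0,0],
    [0,0,0],
    [0,0,0],
    [0,0,0],
    [0,0,0]
  ],
  "travel": [
    [-0.2,0.08,0],
    [-0.4,0.08,0],
    [-0.6,0.08,0],
    [-0.8,0.08,0],
    [-0.95,0.08,0],
    [-1.1,0.08,0],
    [-1.2,0.08,0],
    [-1.2,0.08,0]
  ],
  "claw": [1,1,1,1,1,1,1,1]
}}

```text
t: 6.8
eef_pos: [0.5567, -0.03, 0.165]
tcp_rot: [0.079, 0.997, -0.0, 0.0]
ft_force: [-0.1, 0.1, -2.3]
width: 0.0096
finger_force: 50.0
```

```bash
python3 -c "
from h import *
st()"
```

```text
t 6.80 back a -10.3 b 2.0 tcpz 165.0 | F ex -0.1 ey 0.0 z -2.3 M [-0.02  0.01 -0.  ] yaw 80.99 tilt [ 0. -0.]
```

No contact yet; I'll advance in smaller steps.

{"name": "drive_tool", "arguments": {
  "angular": [
    [0,0,0],
    [0,0,0],
    [0,0,0],
    [0,0,0]
  ],
  "travel": [
    [-0.1,0,0],
    [-0.2,0,0],
    [-0.3,0,0],
    [-0.3,0,0]
  ],
  "claw": [1,1,1,1]
}}

```text
t: 7.13
eef_pos: [0.5592, -0.0303, 0.1649]
tcp_rot: [0.078, 0.997, 0.0, -0.001]
ft_force: [-3.2, 0.1, -0.7]
width: 0.0096
finger_force: 50.0
```

```bash
python3 -c "
from h import *
st()"
```

```text
t 7.13 back a -7.8 b 2.0 tcpz 164.9 | F ex -3.2 ey -0.4 z -0.7 M [ 0.11  0.52 -0.02] yaw 81.00 tilt [-0.001  0.   ]
```

{"name": "drive_tool", "arguments": {
  "angular": [
    [0,0,0],
    [0,0,0],
    [0,0,0],
    [0,0,0]
  ],
  "travel": [
    [-0.07,0,0],
    [-0.14,0,0],
    [-0.2,0,0],
    [-0.2,0,0]
  ],
  "claw": [1,1,1,1]
}}

```text
t: 7.47
eef_pos: [0.5613, -0.0307, 0.1648]
tcp_rot: [0.079, 0.997, 0.0, -0.0]
ft_force: [-4.0, 1.0, -1.4]
width: 0.0094
finger_force: 50.0
```

```bash
python3 -c "
from h import *
st()"
```

```text
t 7.47 back a -5.7 b 2.0 tcpz 164.8 | F ex -4.1 ey 0.4 z -1.4 M [0.07 0.63 0.01] yaw 80.99 tilt [-0.001  0.   ]
```

The force is soft (3.2 → 4.1 N over 2 mm), which matches the catch being pushed in with the claws entering the slots. I'll continue.

{"name": "drive_tool", "arguments": {
  "angular": [
    [0,0,0],
    [0,0,0],
    [0,0,0],
    [0,0,0],
    [0,0,0]
  ],
  "travel": [
    [-0.1,0,0],
    [-0.2,0,0],
    [-0.3,0,0],
    [-0.4,0,0],
    [-0.4,0,0]
  ],
  "claw": [1,1,1,1,1]
}}

```text
t: 7.88
eef_pos: [0.5654, -0.0313, 0.1648]
tcp_rot: [0.079, 0.997, 0.0, -0.0]
ft_force: [-5.5, 1.2, -0.3]
width: 0.0091
finger_force: 50.0
```

```bash
python3 -c "
from h import *
st()"
```

```text
t 7.88 back a -1.6 b 2.0 tcpz 164.8 | F ex -5.6 ey 0.4 z -0.3 M [ 0.07  0.84 -0.04] yaw 80.99 tilt [-0.001  0.   ]
```

{"name": "drive_tool", "arguments": {
  "angular": [
    [0,0,0],
    [0,0,0],
    [0,0,0],
    [0,0,0],
    [0,0,0],
    [0,0,0]
  ],
  "travel": [
    [-0.04,0,0],
    [-0.08,0,0],
    [-0.08,0,0.1],
    [-0.08,0,0.2],
    [-0.08,0,0.3],
    [-0.08,0,0.3]
  ],
  "claw": [1,1,1,1,1,1]
}}

```text
t: 8.38
eef_pos: [0.5662, -0.0314, 0.1621]
tcp_rot: [0.079, 0.997, 0.0, -0.0]
ft_force: [-5.6, 0.6, -0.2]
width: 0.0097
finger_force: 50.0
```

```bash
python3 -c "
from h import *
st()"
```

```text
t 8.38 back a -0.7 b 2.0 tcpz 162.1 | F ex -5.6 ey -0.2 z -0.2 M [ 0.15  0.83 -0.03] yaw 81.00 tilt [-0.  0.]
```

{"name": "drive_tool", "arguments": {
  "angular": [
    [0,0,0],
    [0,0,0],
    [0,0,0],
    [0,0,0],
    [0,0,0]
  ],
  "travel": [
    [0,0,0.1],
    [0,0,0.2],
    [0,0,0.3],
    [0,0,0.4],
    [0,0,0.4]
  ],
  "claw": [1,1,1,1,1]
}}

```text
t: 8.8
eef_pos: [0.5662, -0.0314, 0.1581]
tcp_rot: [0.078, 0.997, -0.0, -0.0]
ft_force: [-6.0, 1.2, 0.7]
width: 0.0096
finger_force: 50.0
```

```bash
python3 -c "
from h import *
st()"
```

```text
t 8.80 back a -0.7 b 2.0 tcpz 158.1 | F ex -6.1 ey 0.3 z 0.7 M [ 0.11  0.82 -0.01] yaw 81.00 tilt [-0. -0.]
```

{"name": "drive_tool", "arguments": {
  "angular": [
    [0,0,0],
    [0,0,0],
    [0,0,0],
    [0,0,0]
  ],
  "travel": [
    [0,0,0.1],
    [0,0,0.2],
    [0,0,0.3],
    [0,0,0.3]
  ],
  "claw": [1,1,1,1]
}}

```text
t: 9.13
eef_pos: [0.5662, -0.0314, 0.1551]
tcp_rot: [0.078, 0.997, 0.0, -0.0]
ft_force: [-5.0, 1.6, 1.5]
width: 0.0095
finger_force: 50.0
```

```bash
python3 -c "
from h import *
st()"
```

```text
t 9.13 back a -0.8 b 2.0 tcpz 155.1 | F ex -5.1 ey 0.8 z 1.5 M [0.16 0.83 0.  ] yaw 81.00 tilt [-0.  0.]
```

{"name": "drive_tool", "arguments": {
  "angular": [
    [0,0,0],
    [0,0,0],
    [0,0,0],
    [0,0,0]
  ],
  "travel": [
    [0,0,0.07],
    [0,0,0.14],
    [0,0,0.2],
    [0,0,0.2]
  ],
  "claw": [1,1,1,1]
}}

```text
t: 9.47
eef_pos: [0.5662, -0.0314, 0.1532]
tcp_rot: [0.078, 0.997, 0.0, -0.0]
ft_force: [-5.3, 1.8, 1.1]
width: 0.0097
finger_force: 50.0
```

```bash
python3 -c "
from h import *
st()"
```

```text
t 9.47 back a -0.8 b 2.0 tcpz 153.2 | F ex -5.5 ey 0.9 z 1.1 M [0.15 0.91 0.05] yaw 81.00 tilt [-0.  0.]
```

{"name": "drive_tool", "arguments": {
  "angular": [
    [0,0,0],
    [0,0,0],
    [0,0,0],
    [0,0,0]
  ],
  "travel": [
    [0,0,0.07],
    [0,0,0.14],
    [0,0,0.2],
    [0,0,0.2]
  ],
  "claw": [1,1,1,1]
}}

```text
t: 9.8
eef_pos: [0.5664, -0.0315, 0.151]
tcp_rot: [0.079, 0.997, 0.0, 0.0]
ft_force: [-4.2, 0.9, -0.2]
width: 0.0094
finger_force: 50.0
```

```bash
python3 -c "
from h import *
st()"
```

```text
t 9.80 back a -0.5 b 2.0 tcpz 151.0 | F ex -4.3 ey 0.2 z -0.2 M [0.09 0.62 0.01] yaw 80.99 tilt [ 0. -0.]
```

{"name": "drive_tool", "arguments": {
  "angular": [
    [0,0,0],
    [0,0,0],
    [0,0,0],
    [0,0,0]
  ],
  "travel": [
    [0,0,0.05],
    [0,0,0.1],
    [0,0,0.15],
    [0,0,0.15]
  ],
  "claw": [1,1,1,1]
}}

```text
t: 10.13
eef_pos: [0.5664, -0.0315, 0.1494]
tcp_rot: [0.079, 0.997, -0.0, 0.0]
ft_force: [-2.7, 1.1, -0.5]
width: 0.0095
finger_force: 50.0
```

```bash
python3 -c "
from h import *
st()"
```

```text
t 10.13 back a -0.5 b 2.0 tcpz 149.4 | F ex -2.9 ey 0.7 z -0.5 M [0.1  0.58 0.02] yaw 80.99 tilt [ 0. -0.]
```

{"name": "drive_tool", "arguments": {
  "angular": [
    [0,0,0],
    [0,0,0],
    [0,0,0],
    [0,0,0]
  ],
  "travel": [
    [0,0,0.04],
    [0,0,0.08],
    [0,0,0.12],
    [0,0,0.12]
  ],
  "claw": [1,1,1,1]
}}

```text
t: 10.47
eef_pos: [0.5664, -0.0315, 0.1489]
tcp_rot: [0.078, 0.997, -0.0, 0.0]
ft_force: [-5.0, 0.7, 4.2]
width: 0.0095
finger_force: 50.0
```

```bash
python3 -c "
from h import *
st()"
```

```text
t 10.47 back a -0.5 b 2.0 tcpz 148.9 | F ex -5.0 ey -0.1 z 4.2 M [0.18 0.98 0.01] yaw 81.00 tilt [ 0. -0.]
```

{"name": "drive_tool", "arguments": {
  "angular": [
    [0,0,0],
    [0,0,0],
    [0,0,0],
    [0,0,0]
  ],
  "travel": [
    [0,0,0.04],
    [0,0,0.08],
    [0,0,0.1],
    [0,0,0.1]
  ],
  "claw": [1,1,1,1]
}}

```text
t: 10.8
eef_pos: [0.5664, -0.0315, 0.1489]
tcp_rot: [0.078, 0.997, -0.0, 0.0]
ft_force: [-7.9, 2.0, 8.9]
width: 0.0095
finger_force: 50.0
```

```bash
python3 - <<'E'
from h import *
st()
p,d=cap('scene','s3')
cv2.imwrite('pics/c3.png',cv2.resize(p[200:275,235:335,::-1],(800,600),interpolation=cv2.INTER_CUBIC))
w=pts('scene',d);a=(w[...,:2]-S)@ex*1e3;b=(w[...,:2]-S)@ey*1e3;z=w[...,2]*1e3
k=(abs(b)<60)&(a>-15)&(a<-3)&(z>170)&(z<215); print([(round(x),round(y,1),round(q)) for x,y,q in zip(a[k],b[k],z[k])])
E
```

```text
t 10.80 back a -0.5 b 2.0 tcpz 148.9 | F ex -8.1 ey 0.8 z 8.9 M [ 0.29  1.48 -0.  ] yaw 81.01 tilt [ 0. -0.]
[(-9, np.float64(-4.4), 197), (-7, np.float64(-0.9), 198), (-7, np.float64(2.7), 200), (-5, np.float64(6.3), 201), (-9, np.float64(4.5), 197), (-6, np.float64(9.4), 200), (-7, np.float64(11.8), 201), (-8, np.float64(9.2), 195)]
```

View pics/c3.png

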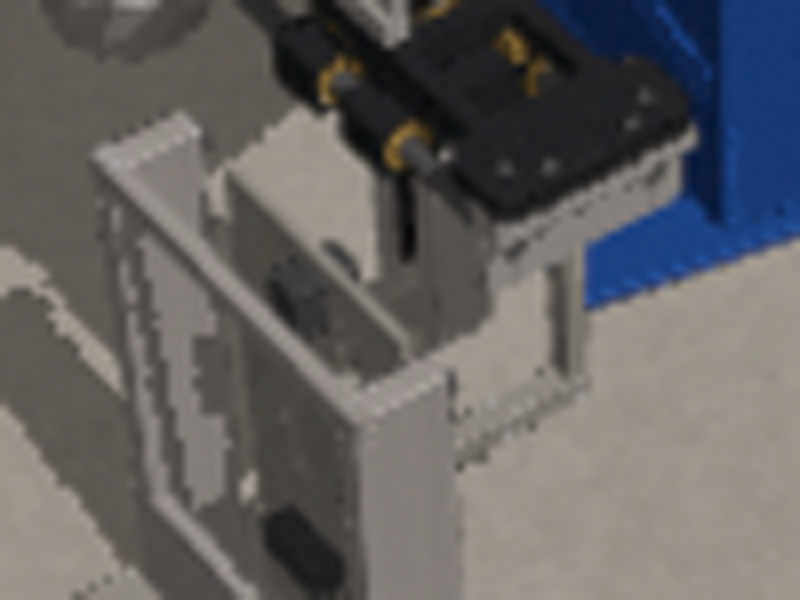

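The catch stands out again over the strip (about (340,258) in the crop), and its depth readings match those at rest. The bracket is stiff at the bottom, so I'll ease the push and let go.

{"name": "drive_tool", "arguments": {
  "angular": [
    [0,0,0],
    [0,0,0],
    [0,0,0],
    [0,0,0],
    [0,0,0],
    [0,0,0],
    [0,0,0],
    [0,0,0]
  ],
  "travel": [
    [0.02,0,-0.06],
    [0.04,0,-0.12],
    [0.04,0,-0.14],
    [0.04,0,-0.14],
    [0.04,0,-0.14],
    [0.04,0,-0.14],
    [0.04,0,-0.14],
    [0.04,0,-0.14]
  ],
  "claw": [1,1,1,0.8,0.7,0.6,0.5,0.5]
}}

```text
t: 11.52
eef_pos: [0.5661, -0.0315, 0.1488]
tcp_rot: [0.079, 0.997, -0.0, 0.0]
ft_force: [-0.1, 0.7, 0.5]
width: 0.0398
finger_force: 0.0
```

```bash
python3 -c "
from h import *
st(); print(r.read_state()['width'])"
```

```text
t 11.52 back a -0.8 b 1.9 tcpz 148.8 | F ex -0.2 ey 0.7 z 0.5 M [0.03 0.03 0.02] yaw 80.99 tilt [ 0.001 -0.   ]
0.03976889946945976
```

Released cleanly. I'll retreat straight up, then back off so the top camera has a clear view.

{"name": "drive_tool", "arguments": {
  "angular": [
    [0,0,0],
    [0,0,0],
    [0,0,0],
    [0,0,0],
    [0,0,0],
    [0,0,0],
    [0,0,0],
    [0,0,0]
  ],
  "travel": [
    [0,0,-0.5],
    [0,0,-2],
    [0,0,-4],
    [0,0,-6.5],
    [0,0,-9],
    [0,0,-11.5],
    [0,0,-13],
    [0,0,-13]
  ],
  "claw": [0.5,0.5,0.5,0.5,0.5,0.5,0.5,0.5]
}}

```text
t: 12.18
eef_pos: [0.5679, -0.0319, 0.2837]
tcp_rot: [0.078, 0.997, -0.001, 0.004]
ft_force: [0.1, 0.2, 1.5]
width: 0.0467
finger_force: 0.0
```

{"name": "drive_tool", "arguments": {
  "angular": [
    [0,0,0],
    [0,0,0],
    [0,0,0],
    [0,0,0],
    [0,0,0],
    [0,0,0],
    [0,0,0],
    [0,0,0]
  ],
  "travel": [
    [0,1.5,0],
    [0,4,0],
    [0,7,0],
    [0,10,0],
    [0,13,0],
    [0,16,0],
    [0,19,0],
    [0,22,0]
  ],
  "claw": [0.5,0.5,0.5,0.5,0.5,0.5,0.5,0.5]
}}

```text
t: 12.85
eef_pos: [0.5998, 0.1873, 0.2772]
tcp_rot: [0.078, 0.997, -0.0, -0.001]
ft_force: [0.0, -1.1, 0.3]
width: 0.0471
finger_force: 0.0
```

{"name": "drive_tool", "arguments": {
  "angular": [
    [0,0,0],
    [0,0,0],
    [0,0,0],
    [0,0,0]
  ],
  "travel": [
    [0,2,0],
    [0,3,0],
    [0,3,0],
    [0,3,0]
  ],
  "claw": [0.5,0.5,0.5,0.5]
}}

```text
t: 13.18
eef_pos: [0.6047, 0.2151, 0.2778]
tcp_rot: [0.078, 0.997, -0.0, -0.001]
ft_force: [-0.1, -0.2, 0.3]
width: 0.0468
finger_force: 0.0
```

```bash
python3 - <<'E'
from h import *
st()
p,d=cap('scene','s4'); q,e=cap('top','t4')
f=lambda p,x,y,w,h:cv2.resize(p[y:y+h,x:x+w,::-1],(400,300),interpolation=cv2.INTER_CUBIC)
cv2.imwrite('pics/c4.png',np.hstack([f(q,290,160,90,68),f(p,225,195,120,90)]))
for n,D in(('top',e),('scene',d)):
  w=pts(n,D);a=(w[...,:2]-S)@ex*1e3;b=(w[...,:2]-S)@ey*1e3;z=w[...,2]*1e3
  k=(abs(b-3)<10)&(a>-100)&(a<-12)&(z>160)&(z<215); print(n,k.sum(),'rail top z',np.percentile(z[k],[10,50,90]),'b',np.median(b[k]))
  k=(abs(b-2)<11)&(a>-12)&(a<-3)&(z>170)&(z<215); print([(round(x),round(y),round(h)) for x,y,h in zip(a[k],b[k],z[k])])
E
```

```text
t 13.18 back a -1.3 b 251.6 tcpz 277.8 | F ex -0.1 ey -0.2 z 0.3 M [-0.03 -0.01  0.04] yaw 81.01 tilt [-0.001 -0.001]
top 254 rail top z [171.89291957 175.00924363 177.82980209] b 1.074469673986401
[(-4, 6, 199), (-5, 4, 203), (-4, 3, 200), (-3, 1, 200), (-3, -1, 200), (-5, 6, 196), (-5, 4, 198), (-5, 2, 198), (-4, 1, 196), (-6, -1, 202), (-4, -3, 198), (-5, -5, 202), (-8, 8, 197), (-8, 6, 198), (-7, 4, 199), (-8, 2, 200), (-7, 0, 200), (-5, -1, 194), (-6, -3, 198), (-6, -5, 199), (-8, 8, 193), (-9, 6, 196), (-10, 4, 200), (-8, 2, 196), (-9, 0, 199), (-8, -2, 198), (-9, -4, 202), (-7, -6, 197), (-6, 12, 176), (-6, 10, 176), (-10, 7, 192), (-9, 6, 189), (-9, 4, 191), (-9, 2, 193), (-8, 0, 191), (-9, -2, 193), (-10, -4, 199), (-8, -6, 193), (-7, 11, 174), (-9, 9, 180), (-8, 7, 180), (-8, 5, 181), (-9, 3, 185), (-9, 2, 185), (-9, 0, 186), (-9, -2, 186), (-10, -4, 191), (-8, -6, 187), (-4, -7, 176), (-8, 9, 172), (-9, 7, 176), (-9, 5, 177), (-8, 3, 176), (-8, 2, 176), (-9, 0, 179), (-9, -2, 182), (-10, -4, 186), (-6, -6, 174), (-6, -8, 173), (-12, 5, 179), (-10, 3, 176), (-11, 1, 181), (-10, -1, 178), (-10, -3, 179), (-8, -4, 173), (-9, -6, 178), (-9, -8, 177), (-11, -1, 175), (-11, -3, 174), (-9, -6, 172)]
scene 206 rail top z [162.82961662 172.92647824 176.61216201] b 7.122618147960788
[(-9, -4, 197), (-7, -1, 197), (-9, 0, 197), (-6, 4, 199), (-5, 10, 204), (-5, 10, 201), (-6, 12, 202), (-7, 11, 197)]
```

View pics/c4.png

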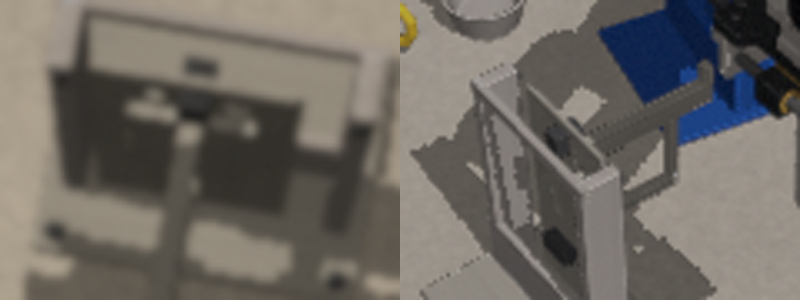

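The bracket hangs straight with its arm pointing at the robot. The catch is out its full 9 mm over the plate's top, at about (195,105) in the crop.

```bash
python3 -c "
from h import *
print(r.finish_job())"
```

```text
the job is handed in; nothing more can be done
None
```

The grey steel bracket is hooked into the upper slots and fully home, with the catch snapped out over its top. Pushes stayed around 10 N, the gripper is clear, and the job is handed in at about 13 s; the jar, cup and ladle were never approached.

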